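# Clip a drawplate into its spring-hook dock

### The job

Stow the steel drawplate that has a ring on its end in the long wooden dock. First put the wooden ring clamp that lies in the way on the dock into the shallow wooden tray; then lay the drawplate on the dock with its ring towards the snap hook and slide it along the lane, so that the ring pushes the hook's sprung gate inward, passes through and the gate snaps shut through the ring. Let go of everything and do not disturb the other things on the bench.

Things in the scene. Friction and masses are not known exactly. Their poses are not given: they have to be found in the camera images.
- drawplate: The drawplate to stow: flat dark steel plate 88 x 44 x 8 mm, rows of tiny holes, a round steel ring fixed flat to one end; about 260 g. Origin: centre of the underside of the plate part. x points towards the ring; the plate part spans x -44 to +44, y -22 to +22, z 0 to 8; the ring's foremost point is at x = +87. Starts flat on the bench.
- eye (a point): Centre of the drawplate's ring, at drawplate (65, 0, 3) mm. The ring lies flat, made of 6 mm round bar, 44 mm outside and 32 mm inside diameter, from z 0 to 6 above the plate's underside.
- dock: The dock, fixed: light wooden board 270 x 100 x 12 mm. Origin: centre of its underside; x runs along the lane towards the snap hook; board top at z = 12. Two dark wooden cheeks stand 10 mm above the board along x = -13 to +80, with a lane 49 mm wide between them; behind, to x = -41, they flare out to about 66 mm. From x = -135 to -41 the board is open and flat.
- hook_back (a point): Foot of the snap hook's back, the stop for the ring: dock (107, 0, 12) mm. The steel hook stands on edge in mid-lane, 12 mm wide, 56 mm high above the board; its lower jaw is flush with the board. Fully home, the ring's front is here (plate origin at dock x = 20, tail at -24). The gate drops behind the ring's front bar once that front is at about dock x = 102 or beyond.
- hook_mouth (a point): Where the ring's front first meets the closed gate: dock (75, 0, 15) mm, the gate's front face, 3 mm above the board.
- gate (a joint): Angle of the snap hook's gate, rad: 0 shut, 0.95 fully open. A steel leaf 5 mm thick, 11 wide, 34 long, hinged at its top 36 mm above the board at dock x = 77.5; shut, it hangs to 2 mm above the board; its lower end swings only towards dock +x. A ring lying on the board clears it at about 0.5 rad. About 2 N at its tip starts it, 6 N clears; it springs shut by itself.
- ring_clamp: Wooden ring clamp, a bar of two light wooden jaws with a brass band round the middle: 96 x 24 x 22 mm, about 60 g. Origin: centre of its underside, x along its length. It starts lying across the open part of the dock's board.
- tray: Shallow open dark wooden tray, fixed: 165 x 95 x 22 mm outside, walls 6 mm, inner floor about 6 mm above the bench. Origin: centre of its underside, x along its length. It stands left or right of the dock, having changed places with the bench block.
- bench_block: Fixed steel bench block on a rubber pad, 110 x 110 x 42 mm, where the tray is not. Origin: centre of its underside.
- plain_plate: Another dark steel drawplate, without a ring: 100 x 44 x 8 mm, loose. Leave it alone. Origin: centre of its underside, x along its length.
- bench_pin: Wooden bench pin, a slab about 110 x 56 x 18 mm with a notch in one end, loose. Leave it alone. Origin: underside, near its middle, x towards the notch.
- jar: Small amber glass jar, 48 mm diameter, about 55 mm high, loose. Leave it alone. Origin: centre of its underside.
- dapping_block: Brass cube 38 mm, loose. Leave it alone. Origin: centre of its underside.
Not all that is in view belongs to the job. Leave any red look-alike of the drawplate alone.

How it is judged:
By the outcome, as a careful person would: the job done as asked, in the order asked, and still so for the second after the job is handed in, with the robot touching nothing.
It also fails if it takes over 64 s, if anything falls off the work surface, if the arm or the gripper's body presses on something with over 40 N, if the wrist force passes 120 N, or if a joint passes its speed limit or range.

### The arm

A 7-joint arm with a two-finger parallel gripper is mounted at the origin on the work surface. World frame = base frame: x ahead of the robot, y to its left, z up, the work surface at z = 0. Lengths are in m, angles in rad, forces in N, time in s.
With the tool pointing down it reaches from about 0.35 to 0.9 m from the base axis. Payload 8.1 kg.
Tool frame: the origin (TCP) lies between the finger pads; the fingertips stand 25 mm ahead of it and the grasp point (between the pads) lies 6 mm ahead of it; z points along the fingers, y is the direction in which the jaws open and shut (so a half turn about z gives the same grasp; the last joint's range is limited). The gripper opens to 92 mm and grips with 3 to 60 N. Pads are 19 mm wide; open, the fingers measure 130 mm over their backs; the gripper's body (75 mm by 190 mm) begins 47 mm behind the grasp point.
Start: joints at [-1.43, 0.434, 0.025, 1.573, -0.012, 1.134, -0.075], TCP at [0.151, 0.607, 0.252] pointing down, gripper open.
Joint ranges: [-2.62, 2.62], [-0.44, 2.09], [-1.27, 1.32], [0.08, 2.57], [-1.32, 4.46], [0.12, 2], [-2.74, 2.74]. Speed limits (rad/s): [2.22, 2.22, 3.01, 3.01, 3.14, 3.14, 3.14].

### API

Orientations are given as a rotation vector (axis times angle).
In Python, from cell import * gives the robot as it stands.
- The arm moves only by the shell command python3 -m jog 'ROWS' [FORCE]. ROWS is JSON, one flat list of numbers, 5 for each row, row after row: the finger opening in mm, from 0 to 91.8, then the shift along the tool's x, y, z in units of 40 mm (1.0 is 40 mm), then the turn about the tool's z in units of 6 degrees (1.0 is 6 degrees). A call has 1 to 20 rows; each row shifts and turns the pose as measured when the row begins, along the tool's axes as they then stand; what a row does not reach is not made up. A row lasts 1/12 s, in which the tool goes at most 41.7 mm and 7.16 degrees, less where a joint would pass 70% of its speed; a pose out of reach is approached as far as the arm can. A call is refused whole if a number of a shift passes 1 or a number of a turn 1, either way. A call with a gripper value outside its range is refused whole. The fingers move at their own pace and stop on an object; FORCE is the grip in N (left out, the last holds). Time passes only in rows, so rows that do not move let the fingers close. It gives the time, the measured TCP pose, the force and the opening at its end, in the units of the state.
- observe(): the state, without advancing time (a new reading comes with each control period).
- get_image(name): name is "side" or "top"; returns the picture (480x640x3 uint8, red, green, blue); there is no depth.
- camera_params(name): a dict with "intrinsics" (3x3 intrinsics, pixels), "dist_coeffs" ([k1, k2, p1, p2, k3] as OpenCV has them; the pictures are not rectified), "xyz" and "orientation" of the camera in the world. Camera axes: x right, y down, z forward; pixel columns grow to the right and rows downward; lengths in m; the calibration is good to about 2 mm. A picture is of the moment at which its call begins. camera_params takes no time and is no camera call.
- sign_off(): hands the job in, once; it reports no verdict.
The state is a dict: "clock": time; "joints": joint angles; "dq": joint speeds; "joint_efforts": joint torques, N m; "position": TCP position; "ee_rot": TCP orientation; "force": force on the tool from outside, world axes, zero at the start; "ft_torque": the same for the moment, N m; "width": opening from 0.0 (shut) to 1.0 (fully open).
Only numpy, scipy, OpenCV 4.12 (cv2) and the standard library are available. Lean on these libraries where they do the work, as an engineer would, in place of code of your own. Each camera call takes 0.05 s, during which the arm holds its last target. There are 200 camera calls.

## Working session

There is one attempt and no reset: what is moved stays moved. The work goes in short steps, Python scripts to look and compute and a shell command to move; the robot and the scene stay as the last step left them, time stands still between calls to the robot, and variables do not carry over. Pictures are saved under pics/ and viewed, about 8 in all and at most 12, crops included, and the job is handed in when it is done.

```bash
mkdir -p pics; python3 - <<'E'
from cell import *
import cv2
for n in("top","side"):
    cv2.imwrite(f"pics/{n}0.png",get_image(n)[:,:,::-1])
    print(n,camera_params(n))
print(observe())
E
```

```text
top {'intrinsics': array([[619.06818766,   0.        , 320.95367204],
       [  0.        , 619.06818766, 244.49172564],
       [  0.        ,   0.        ,   1.        ]]), 'dist_coeffs': array([-0.16956066,  0.        ,  0.        ,  0.        ,  0.        ]), 'xyz': array([ 0.27245968, -0.03420418,  1.39955477]), 'orientation': array([-2.15353231,  2.13375026, -0.14826625])}
side {'intrinsics': array([[460.2638998 ,   0.        , 331.23206402],
       [  0.        , 460.2638998 , 235.70773203],
       [  0.        ,   0.        ,   1.        ]]), 'dist_coeffs': array([-0.03587245,  0.        ,  0.        ,  0.        ,  0.        ]), 'xyz': array([0.21759311, 0.62954839, 0.61885656]), 'orientation': array([-0.52226229,  2.63535473, -1.29703752])}
{'clock': 0.1, 'joints': array([-1.42962299,  0.43514211,  0.02499003,  1.57397401, -0.01162873,
        1.1340265 , -0.07510857]), 'dq': array([-1.74539585e-03, -1.43872613e-03,  8.23737840e-04, -3.25017860e-03,
       -7.62592591e-05,  1.27068265e-04,  1.84599773e-03]), 'joint_efforts': array([ 1.92396612e-03, -6.69129395e+01,  9.87304375e-01, -3.15150118e+01,
       -6.05665427e-02,  3.72464326e-02,  3.28356828e-05]), 'position': array([0.15080128, 0.60610457, 0.25104299]), 'ee_rot': array([-3.82126427e-01, -3.11820243e+00,  2.20413555e-03]), 'force': array([0.52403743, 0.22488786, 0.0161978 ]), 'ft_torque': array([-0.01015186,  0.00489983,  0.02193743]), 'width': 1.0029544376650994}
```

View pics/top0.png

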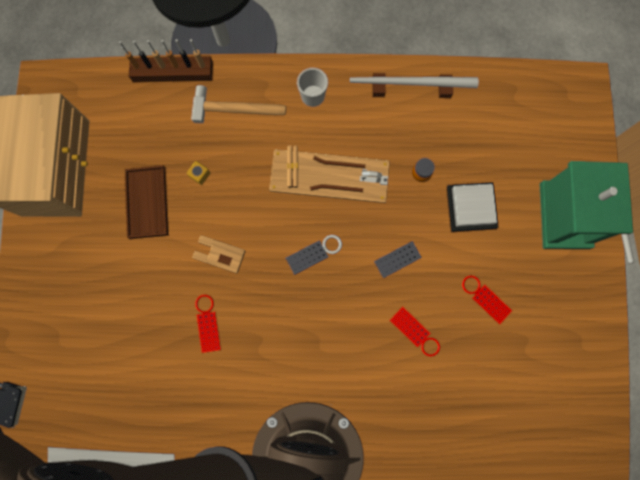

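View pics/side0.png

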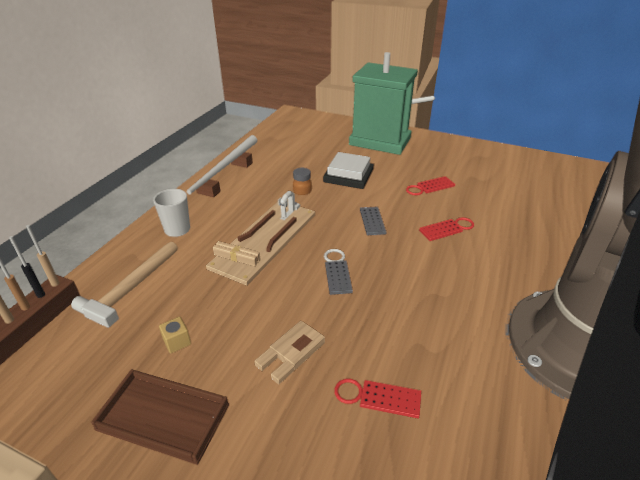

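Candidates for the drawplate in the top view are:
- the dark plate with a ring, at (308,257) with its ring at (332,244)
- the dark plain plate at (398,259), which has no ring
- red look-alikes at (208,330), (410,326) and (491,303)

I choose the dark one with the ring. The clamp lies across the dock at (292,167), the tray is at (147,202), and the hook is at (375,177). I'll check these in a close crop.

```bash
cat > h.py <<'E'
import numpy as np, cv2
from cell import *
from scipy.spatial.transform import Rotation as R
def world(name,px,z):
    c=camera_params(name); px=np.array(px,float).reshape(-1,1,2)
    u=cv2.undistortPoints(px,c["intrinsics"],c["dist_coeffs"])[:,0]
    d=R.from_rotvec(c["orientation"]).apply(np.c_[u,np.ones(len(u))])
    o=np.array(c["xyz"]); return o+d*((np.broadcast_to(z,len(u))-o[2])/d[:,2])[:,None]
def pix(name,P):
    c=camera_params(name);r=R.from_rotvec(c["orientation"]).inv()
    P=np.array(P,float).reshape(-1,3)
    return cv2.projectPoints(r.apply(P-c["xyz"]),np.zeros(3),np.zeros(3),c["intrinsics"],c["dist_coeffs"])[0][:,0]
def crop(name,x,y,w,h,s,out,img=None):
    im=get_image(name)[:,:,::-1] if img is None else img
    cv2.imwrite(out,cv2.resize(im[y:y+h,x:x+w],None,fx=s,fy=s,interpolation=cv2.INTER_CUBIC))
E
python3 - <<'E'
from h import *
crop("top",262,140,140,140,5,"pics/top1.png",cv2.imread("pics/top0.png"))
E
python3 -c "
import cv2;i=cv2.imread('pics/top1.png');print(i.shape);cv2.imwrite('pics/top1.png',cv2.resize(i,(600,600)))"
```

```text
(700, 700, 3)
```

View pics/top1.png

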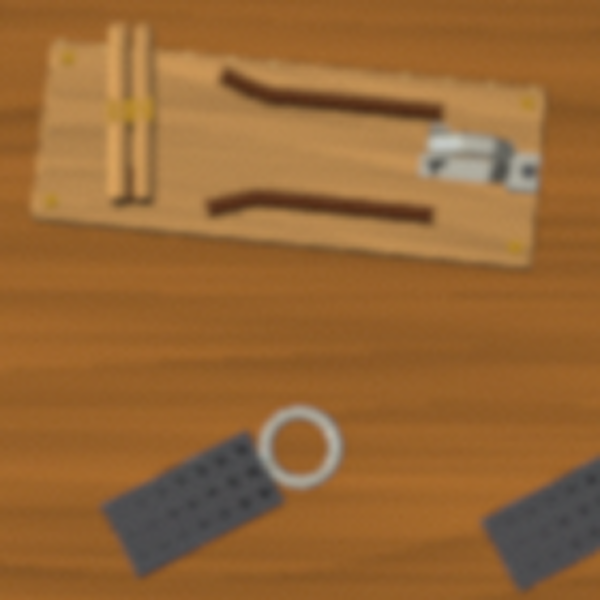

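The crop shows:
- drawplate with its plate centre near (194,504) and its ring at (300,447)
- dock corners at (52,42), (543,88), (530,266) and (33,216)
- clamp across the left, open end at about (130,112), with its ring band around the middle
- hook at the right end, so dock +x points to image right

```bash
python3 - <<'E'
from h import *
f=lambda p:np.array(p,float)/(600/140)+[262,140]
def rep(n,W,ax):
    W=W[:,:2]; print(n,"c",W.mean(0).round(4),"deg",np.degrees(np.arctan2(ax[1],ax[0])).round(1))
D=world("top",f([(52,42),(543,88),(530,266),(33,216)]),.012)
ax=(D[1]+D[2]-D[0]-D[3]); rep("dock",D,ax); print(D[:,:2].round(4), np.linalg.norm(D[1]-D[0]),np.linalg.norm(D[2]-D[1]))
C=world("top",f([(108,24),(154,24),(152,200),(108,200)]),.034); rep("clamp",C,C[0]+C[1]-C[2]-C[3])
P=world("top",f([(247,432),(103,508),(142,576),(283,502)]),.008)
r=world("top",f([(300,447)]),.003)[0]
rep("plate",P,P[0]+P[3]-P[1]-P[2]); rep("plate2",P,r-P.mean(0)); print("ring",r,np.linalg.norm(r-P.mean(0)))
T=world("top",[(126,169),(164,166),(168,236),(129,239)],.022); rep("tray",T,T[0]+T[1]-T[2]-T[3])
B=world("top",[(189,172),(200,161),(211,172),(198,184)],.038);rep("brass",B,B[0]-B[1])
o=observe(); print(R.from_rotvec(o["ee_rot"]).as_matrix().round(3))
E
```

```text
dock c [ 0.6352 -0.0427] deg -95.2
[[ 0.6959  0.0866]
 [ 0.6724 -0.18  ]
 [ 0.5736 -0.172 ]
 [ 0.5988  0.0945]] 0.26760776530633845 0.09905577537261676
clamp c [0.651  0.0419] deg 0.7
plate c [0.4441 0.0062] deg -61.5
plate2 c [0.4441 0.0062] deg -60.3
ring [ 0.47600247 -0.04972463  0.003     ] 0.06458520127466856
tray c [0.5679 0.379 ] deg 6.2
brass c [0.6346 0.2543] deg 136.9
[[-0.97   0.241 -0.   ]
 [ 0.241  0.97  -0.001]
 [-0.    -0.001 -1.   ]]
```

```bash
python3 -m jog '[60,0,0,0,-0.82, 60,0,0,0,-0.82, 60,0,0,0,-0.82, 60,-0.66,-0.74,0,0, 60,-0.66,-0.74,0,0, 60,-0.66,-0.74,0,0, 60,-0.66,-0.74,0,0, 60,-0.66,-0.74,0,0, 60,-0.66,-0.74,0,0, 60,-0.66,-0.74,0,0, 60,-0.66,-0.74,0,0, 60,-0.66,-0.74,0,0, 60,-0.66,-0.74,0,0, 60,-0.66,-0.74,0,0, 60,-0.66,-0.74,0,0, 60,-0.66,-0.74,0,0, 60,-0.66,-0.74,0,0, 60,0,0,0,0]' 20
cat >> h.py <<'E'
def go(x,y,z,yaw=None):
    """remaining shift in tool units (40mm) and turn units (6deg); yaw = tool x heading deg"""
    o=observe();M=R.from_rotvec(o["ee_rot"]).as_matrix()
    h=np.degrees(np.arctan2(M[1,0],M[0,0]))
    print("t",round(o["clock"],1),"pos",o["position"].round(4),"head",round(h,1),"F",o["force"].round(1),"w",round(o["width"]*91.8,1))
    print("shift",(M.T@(np.array([x,y,z])-o["position"])/.04).round(2),"turn",None if yaw is None else round(-((yaw-h+180)%360-180)/6,2))
E
python3 -c "
from h import *
go(.651,.042,.12,180.7)"
```

```text
clock: 1.6
position: [0.5433, 0.1823, 0.2441]
ee_rot: [0.058, -3.134, 0.017]
force: [0.6, -1.8, -0.1]
width: 0.652
t 1.6 pos [0.5433 0.1823 0.2441] head -177.9 F [ 0.6 -1.8 -0.1] w 59.9
shift [-2.58 -3.57  3.12] turn 0.24
```

```bash
python3 -m jog '[60,0,0,0,0.24, 60,-0.52,-0.7,0.3,0, 60,-0.52,-0.7,0.3,0, 60,-0.52,-0.7,0.3,0, 60,-0.52,-0.7,0.3,0, 60,-0.52,-0.7,0.3,0, 60,0,0,0.8,0, 60,0,0,0.6,0, 60,0,0,0,0]'
python3 -c "
from h import *
go(.651,.042,.12,180.7)
crop('top',255,135,160,120,5,'pics/c2.png')"
```

```text
clock: 2.35
position: [0.6504, 0.0419, 0.1229]
ee_rot: [0.009, -3.134, 0.013]
force: [-1.6, -0.1, -0.3]
width: 0.655
t 2.4 pos [0.6504 0.0419 0.1229] head -179.7 F [-1.6 -0.1 -0.3] w 60.2
shift [-0.02  0.    0.07] turn -0.06
```

```bash
python3 -c "
from h import *
crop('side',190,180,160,120,5,'pics/c3.png')
print(((pix('side',[[.651,.042,.034],[.635,-.043,.012]])-[190,180])*5).round())"
```

```text
[[235. 349.]
 [377. 282.]]
```

View pics/c3.png

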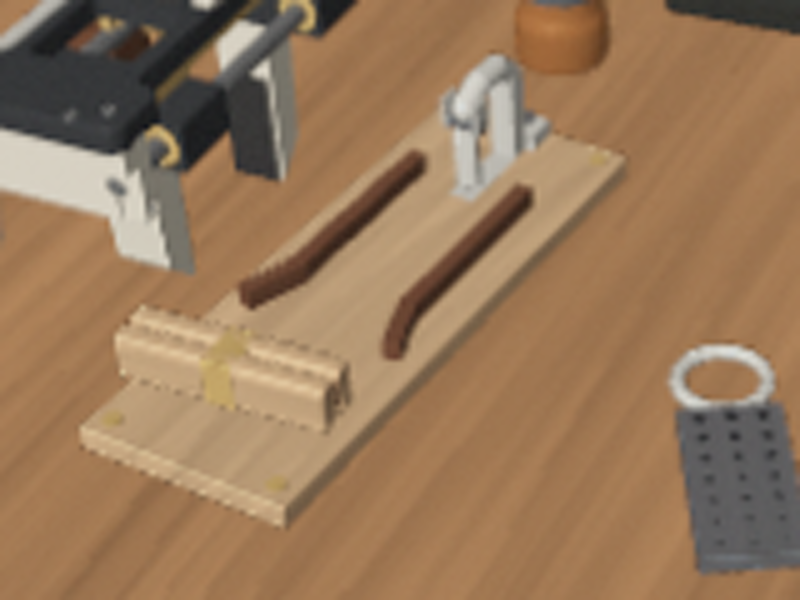

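The clamp's band is at (225,345), against a prediction of (235,349), and the open gripper hangs above it. I'll descend and grip.

```bash
python3 -m jog '[60,0,0,0.7,0, 60,0,0,0.7,0, 60,0,0,0.4,0, 60,0,0,0.25,0, 60,0,0,0,0]'; python3 -c "
from h import *
go(.651,.042,.0405,180.7)"
```

```text
clock: 2.87
position: [0.6569, 0.0516, 0.0534]
ee_rot: [-0.022, 3.131, -0.002]
force: [-0.6, -0.8, 0.3]
width: 0.651
t 2.9 pos [0.6569 0.0516 0.0534] head -179.2 F [-0.6 -0.8  0.3] w 59.7
shift [ 0.16 -0.24  0.32] turn 0.02
```

```bash
python3 -m jog '[60,0.16,-0.24,0,0, 60,0,0,0.15,0, 60,0,0,0.12,0, 60,0,0,0,0]'; python3 -c "
from h import *
go(.651,.042,.0405,180.7)"
```

```text
clock: 3.2
position: [0.6529, 0.0429, 0.0475]
ee_rot: [-0.025, 3.124, 0.001]
force: [0.6, 0.1, 0.0]
width: 0.652
t 3.2 pos [0.6529 0.0429 0.0475] head -179.1 F [0.6 0.1 0. ] w 59.8
shift [ 0.05 -0.02  0.17] turn 0.04
```

```bash
python3 -m jog '[60,0.05,0,0.14,0, 60,0,0,0.06,0, 15,0,0,0,0, 15,0,0,0,0, 15,0,0,0,0, 15,0,0,0,0, 15,0,0,0,0, 15,0,0,0,0]' 20; python3 -c "
from h import *
go(.651,.042,.0405,180.7)"
```

```text
clock: 3.87
position: [0.6519, 0.0429, 0.0402]
ee_rot: [-0.024, 3.121, 0.001]
force: [-0.4, 0.2, -0.4]
width: 0.269
t 3.9 pos [0.6519 0.0429 0.0402] head -179.1 F [-0.4  0.2 -0.4] w 24.7
shift [ 0.02 -0.02 -0.01] turn 0.03
```

```bash
python3 -m jog '[15,0,0,-0.5,0, 15,0,0,-0.8,0, 15,0,0,-0.8,0, 15,0,0,-0.4,0, 15,0.2,0.85,0,0, 15,0.2,0.85,0,0, 15,0.2,0.85,0,0, 15,0.2,0.85,0,0, 15,0.2,0.85,0,0, 15,0.2,0.85,0,0, 15,0.2,0.85,0,0, 15,0.2,0.85,0,0, 15,0.2,0.85,0,0, 15,0,0,0,0]'; python3 -c "
from h import *
go(.568,.379,.035,186)"
```

```text
clock: 5.03
position: [0.5719, 0.357, 0.1434]
ee_rot: [-0.008, 3.12, 0.001]
force: [-0.6, 1.5, -0.3]
width: 0.261
t 5.0 pos [0.5719 0.357  0.1434] head -179.7 F [-0.6  1.5 -0.3] w 24.0
shift [0.15 0.55 2.71] turn -0.95
```

```bash
python3 -m jog '[15,0.15,0.6,0,-0.95, 15,0,0,0.6,0, 15,0,0,0.6,0, 15,0,0,0.6,0, 15,0,0,0.3,0,15,0,0,0,0]'; python3 -c "
from h import *
go(.568,.379,.035,186)
crop('side',80,280,240,180,3.33,'pics/c4.png')"
```

```text
clock: 5.53
position: [0.5658, 0.3885, 0.0579]
ee_rot: [-0.185, 3.112, 0.006]
force: [0.0, -0.4, 0.2]
width: 0.263
t 5.5 pos [0.5658 0.3885 0.0579] head -173.2 F [ 0.  -0.4  0.2] w 24.1
shift [-0.01 -0.24  0.57] turn 0.13
```

View pics/c4.png

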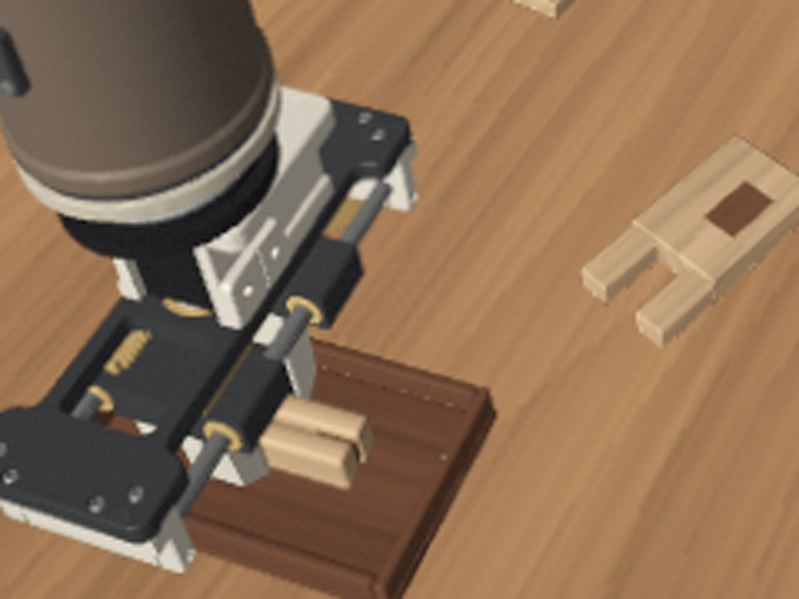

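The clamp, with its end at (320,440), hangs inside the tray and clear of the walls. I'll lower it and open only a little so the fingers don't reach the walls.

```bash
python3 -m jog '[15,0,-0.24,0,0.1, 15,0,0,0.3,0, 15,0,0,0.17,0, 15,0,0,0,0]'; python3 -c "
from h import *
go(.568,.379,.035,186)"
```

```text
clock: 5.92
position: [0.5708, 0.3777, 0.043]
ee_rot: [-0.162, 3.107, 0.01]
force: [0.0, 0.2, -0.5]
width: 0.259
t 5.9 pos [0.5708 0.3777 0.043 ] head -174.0 F [ 0.   0.2 -0.5] w 23.8
shift [0.07 0.04 0.2 ] turn -0.0
```

```bash
python3 -m jog '[15,0,0,0.14,0, 15,0,0,0.06,0, 15,0,0,0.03,0, 15,0,0,0,0, 34,0,0,0,0, 34,0,0,0,0, 34,0,0,0,0, 34,0,0,-0.5,0, 34,0,0,-0.8,0, 34,0,0,-0.8,0, 34,0,0,-0.8,0, 34,0,0,0,0]'; python3 -c "
from h import *
a=np.radians(-61); c=np.array([.4441,.0062])+.003*np.array([np.cos(a),np.sin(a)]); print(c)
go(*c,.10,119)"
```

```text
clock: 6.92
position: [0.5671, 0.3767, 0.1527]
ee_rot: [-0.163, 3.109, 0.008]
force: [1.9, 1.2, 1.1]
width: 0.369
[0.44555443 0.00357614]
t 6.9 pos [0.5671 0.3767 0.1527] head -174.0 F [1.9 1.2 1.1] w 33.9
shift [ 4.03 -8.97  1.17] turn 11.16
```

```bash
python3 -m jog '[68,0.4,-0.88,0,0, 68,0.4,-0.88,0,0, 68,0.4,-0.88,0,0, 68,0.4,-0.88,0,0, 68,0.4,-0.88,0,0, 68,0.4,-0.88,0,0, 68,0.4,-0.88,0,0, 68,0.4,-0.88,0,0, 68,0.4,-0.88,0,0, 68,0.4,-0.88,0,0]'; python3 -m jog '[68,0,0,0,1, 68,0,0,0,1, 68,0,0,0,1, 68,0,0,0,1, 68,0,0,0,1, 68,0,0,0,1, 68,0,0,0,1, 68,0,0,0,1, 68,0,0,0,1, 68,0,0,0,1, 68,0,0,0,1, 68,0,0,0,0]'; python3 -c "
from h import *
go(.4456,.0036,.08,119)"
```

```text
clock: 7.75
position: [0.4446, 0.0085, 0.1464]
ee_rot: [-0.187, 3.092, 0.027]
force: [0.9, -0.6, 0.2]
width: 0.739
clock: 8.75
position: [0.4419, -0.0042, 0.1486]
ee_rot: [1.629, 2.648, 0.065]
force: [-0.1, -1.0, -0.2]
width: 0.741
t 8.8 pos [ 0.4419 -0.0042  0.1486] head 116.8 F [-0.1 -1.  -0.2] w 68.0
shift [0.14 0.08 1.72] turn -0.37
```

```bash
python3 -m jog '[68,0.14,0.08,0.4,-0.37, 68,0,0,0.8,0, 68,0,0,0.4,0, 68,0,0,0,0]'; cat >> h.py <<'E'
def tilt():
    M=R.from_rotvec(observe()["ee_rot"]).as_matrix(); print("tool x,y slope deg (down +)",np.degrees(-M[2,:2]).round(2))
E
python3 -c "
from h import *
go(.4456,.0036,.0275,119);tilt()
crop('side',280,230,120,90,6.6,'pics/c5.png')"
```

```text
clock: 9.08
position: [0.4485, 0.0048, 0.0848]
ee_rot: [1.551, 2.686, 0.072]
force: [-0.6, -0.7, 0.1]
width: 0.739
t 9.1 pos [0.4485 0.0048 0.0848] head 120.0 F [-0.6 -0.7  0.1] w 67.8
shift [ 0.02 -0.16  1.43] turn 0.16
tool x,y slope deg (down +) [ 0.59 -3.41]
```

View pics/c5.png

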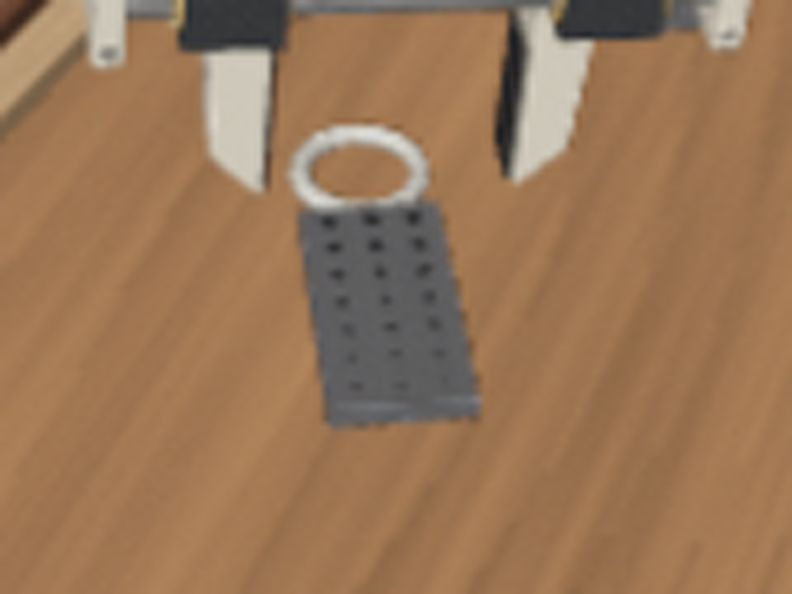

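The plate, with its centre at (390,310), lies squarely between the finger tips at (265,190) and (515,185). I'll descend in small steps.

```bash
python3 -m jog '[68,0.02,-0.16,0,0.1, 68,0,0,0.5,0, 68,0,0,0.5,0, 68,0,0,0.15,0, 68,0,0,0,0]'; python3 -c "
from h import *
go(.4456,.0036,.028,119);tilt()"
```

```text
clock: 9.55
position: [0.4469, 0.0023, 0.0432]
ee_rot: [1.559, 2.676, 0.08]
force: [0.1, -0.0, 0.6]
width: 0.739
t 9.6 pos [0.4469 0.0023 0.0432] head 119.5 F [ 0.1 -0.   0.6] w 67.8
shift [ 0.05 -0.04  0.38] turn 0.09
tool x,y slope deg (down +) [ 0.69 -3.82]
```

```bash
python3 -m jog '[68,0.05,-0.04,0.2,0.09, 68,0,0,0.13,0, 68,0,0,0.06,0, 68,0,0,0,0]'; python3 -c "
from h import *
go(.4456,.0036,.028,119);tilt()"
```

```text
clock: 9.88
position: [0.4466, 0.0037, 0.0293]
ee_rot: [1.571, 2.665, 0.084]
force: [-0.9, 1.2, 0.7]
width: 0.739
t 9.9 pos [0.4466 0.0037 0.0293] head 118.9 F [-0.9  1.2  0.7] w 67.8
shift [ 0.01 -0.03  0.03] turn -0.01
tool x,y slope deg (down +) [ 0.71 -4.05]
```

```bash
python3 -m jog '[52,0,0,0,0, 52,0,0,0,0, 52,0,0,0.045,0, 30,0,0,0,0, 30,0,0,0,0, 30,0,0,0,0, 30,0,0,0,0, 30,0,0,0,0]' 40; python3 -c "
from h import *
go(.4456,.0036,.028,119);tilt()"; python3 -m jog '[30,0,0,-0.15,0, 30,0,0,-0.3,0, 30,0,0,-0.5,0, 30,0,0,-0.5,0, 30,0,0,0,0]'; python3 -c "
from h import *
go(.4456,.0036,.09,119);tilt()"
```

```text
clock: 10.55
position: [0.4473, 0.0038, 0.0284]
ee_rot: [1.57, 2.665, 0.086]
force: [-0.5, -0.6, -0.5]
width: 0.464
t 10.6 pos [0.4473 0.0038 0.0284] head 119.0 F [-0.5 -0.6 -0.5] w 42.6
shift [ 0.02 -0.04  0.01] turn -0.0
tool x,y slope deg (down +) [ 0.74 -4.12]
clock: 10.97
position: [0.4406, 0.0018, 0.0877]
ee_rot: [1.574, 2.669, 0.08]
force: [0.3, 0.1, -3.0]
width: 0.472
t 11.0 pos [0.4406 0.0018 0.0877] head 118.9 F [ 0.3  0.1 -3. ] w 43.3
shift [-0.02  0.14 -0.05] turn -0.02
tool x,y slope deg (down +) [ 0.58 -3.76]
```

```bash
python3 -m jog '[30,0,0,-0.4,0.7, 30,0,0,-0.4,0.7, 30,0,0,0,0.7, 30,0,0,0,0.7, 30,0,0,0,0.7, 30,0,0,0,0.7, 30,0,0,0,0.7, 30,0,0,0,0.7, 30,0,0,0,0]'; python3 -c "
from h import *
go(.6412,.024,.11,84.8);tilt()"
```

```text
clock: 11.72
position: [0.4355, 0.0022, 0.1193]
ee_rot: [2.32, 2.083, 0.096]
force: [0.2, -0.5, -2.9]
width: 0.469
t 11.7 pos [0.4355 0.0022 0.1193] head 83.9 F [ 0.2 -0.5 -2.9] w 43.0
shift [1.08 5.03 0.56] turn -0.15
tool x,y slope deg (down +) [-1.77 -3.29]
```

```bash
python3 -m jog '[30,0.18,0.8,0,-0.05, 30,0.18,0.8,0,-0.05, 30,0.18,0.8,0,-0.05, 30,0.18,0.8,0,0, 30,0.18,0.8,0,0, 30,0.18,0.8,0,0, 30,0,0,0,0]'; python3 -c "
from h import *
go(.6412,.024,.075,84.8);tilt()"
```

```text
clock: 12.3
position: [0.631, 0.0306, 0.1247]
ee_rot: [2.289, 2.132, 0.085]
force: [0.4, -0.0, -1.9]
width: 0.47
t 12.3 pos [0.631  0.0306 0.1247] head 86.0 F [ 0.4 -0.  -1.9] w 43.1
shift [-0.18  0.21  1.25] turn 0.19
tool x,y slope deg (down +) [-1.77 -2.65]
```

```bash
python3 -m jog '[30,-0.18,0.21,0.3,0.19, 30,0,0,0.6,0, 30,0,0,0.3,0, 30,0,0,0,0]'; python3 -c "
from h import *
go(.6412,.024,.04,84.8);tilt()
im=get_image('top')[:,:,::-1]
crop('top',262,135,140,105,5.7,'pics/c6.png',im)"
```

```text
clock: 12.63
position: [0.6428, 0.0247, 0.0725]
ee_rot: [2.3, 2.121, 0.084]
force: [-1.0, 0.2, -1.8]
width: 0.472
t 12.6 pos [0.6428 0.0247 0.0725] head 85.4 F [-1.   0.2 -1.8] w 43.3
shift [-0.05 -0.08  0.81] turn 0.1
tool x,y slope deg (down +) [-1.79 -2.57]
```

View pics/c6.png

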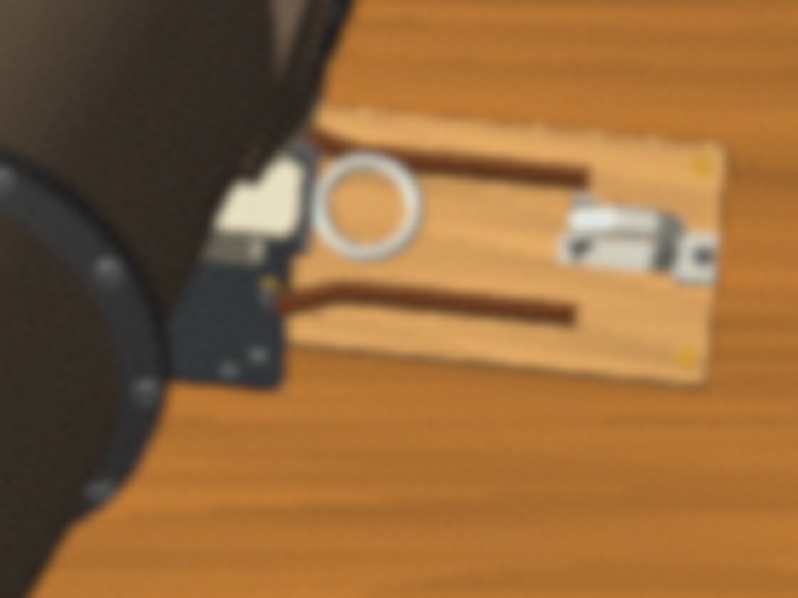

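```bash
python3 - <<'E'
from h import *
f=lambda p:np.array(p,float)/5.7+[262,135]
a=np.radians(-95.2);d=np.array([np.cos(a),np.sin(a)]);n=np.array([-d[1],d[0]]);c0=np.array([.6352,-.0427])
dk=lambda W:np.c_[(W[:,:2]-c0)@d,(W[:,:2]-c0)@n].round(4)
print("ring",dk(world("top",f([(366,206)]),[.047])))
print("lane",dk(world("top",f([(580,249),(435,232.5)]),.022)))
print("end",dk(world("top",f([(723,147),(703,382),(640,235)]),[.012,.012,.06])))
o=observe();print("tcp",dk(o["position"][None]))
E
```

```text
ring [[-0.0077  0.0001]]
lane [[ 0.079  -0.0024]
 [ 0.0204 -0.0014]]
end [[ 0.1337  0.0489]
 [ 0.1336 -0.0496]
 [ 0.1004 -0.0043]]
tcp [[-0.0679  0.0012]]
```

The ring is at (366,206), between the cheek mouths at (430,165) and (345,292). That puts its centre on the lane within about 1–2 mm. I'll lower it onto the board.

```bash
python3 -m jog '[30,-0.05,-0.06,0.2,0.1, 30,0,0,0.25,0, 30,0,0,0.2,0, 30,0,0,0,0]'; python3 -c "
from h import *
go(.641,.024,.042,84.8);tilt()"
```

```text
clock: 13.02
position: [0.6408, 0.0239, 0.0469]
ee_rot: [2.31, 2.11, 0.086]
force: [-0.3, -0.2, -2.5]
width: 0.466
t 13.0 pos [0.6408 0.0239 0.0469] head 84.9 F [-0.3 -0.2 -2.5] w 42.8
shift [-0.   -0.    0.12] turn 0.01
tool x,y slope deg (down +) [-1.88 -2.61]
```

```bash
python3 -m jog '[30,0,0,0.07,0, 30,0,0,0.05,0, 30,0,0,0,0]'; python3 -c "
from h import *
go(.641,.024,.042,84.8);tilt()"
```

```text
clock: 13.27
position: [0.6413, 0.0242, 0.0422]
ee_rot: [2.31, 2.11, 0.087]
force: [-1.3, -0.1, -0.8]
width: 0.468
t 13.3 pos [0.6413 0.0242 0.0422] head 84.9 F [-1.3 -0.1 -0.8] w 42.9
shift [-0.01 -0.01  0.01] turn 0.01
tool x,y slope deg (down +) [-1.91 -2.66]
```

```bash
python3 -m jog '[58,0,0,0,0, 58,0,0,0,0, 58,0,0,0,0, 58,0,0,-0.4,0, 58,0,0,-0.6,0, 10,0.5,0,-0.5,0, 0,0.9,0,0,0, 0,0.5,0,0,0, 0,0,0,0,0, 0,0,0,0,0, 0,0,0,0,0, 0,0,0,0,0]'; python3 -c "
from h import *
a=np.radians(-95.2);d=np.array([np.cos(a),np.sin(a)]);n=np.array([-d[1],d[0]]);c0=np.array([.6352,-.0427])
w=lambda x,y:c0+d*x+n*y
print(w(-.138,0))
go(*w(-.138,0),.042,84.8);tilt()
crop('side',190,180,160,120,5,'pics/c7.png')
q=lambda x,y,z:[*w(x/1e3,y/1e3),z/1e3]
print(((pix('side',[q(-135,50,12),q(-135,-50,12),q(135,-50,12),q(75,0,15),q(-116.7,22,20),q(-116.7,-22,20),q(-28.7,22,20),q(-28.7,-22,20),q(-7.7,0,15)])-[190,180])*5).round().tolist())"
```

```text
clock: 14.27
position: [0.6492, 0.0973, 0.1128]
ee_rot: [2.309, 2.101, 0.099]
force: [-0.6, -0.2, 0.6]
width: 0.176
[0.6477073  0.09473205]
t 14.3 pos [0.6492 0.0973 0.1128] head 84.7 F [-0.6 -0.2  0.6] w 16.2
shift [-0.13 -0.13  1.76] turn -0.02
tool x,y slope deg (down +) [-1.96 -3.23]
[[81.0, 430.0], [288.0, 512.0], [630.0, 156.0], [469.0, 187.0], [163.0, 409.0], [254.0, 445.0], [293.0, 289.0], [381.0, 319.0], [366.0, 286.0]]
```

View pics/c7.png

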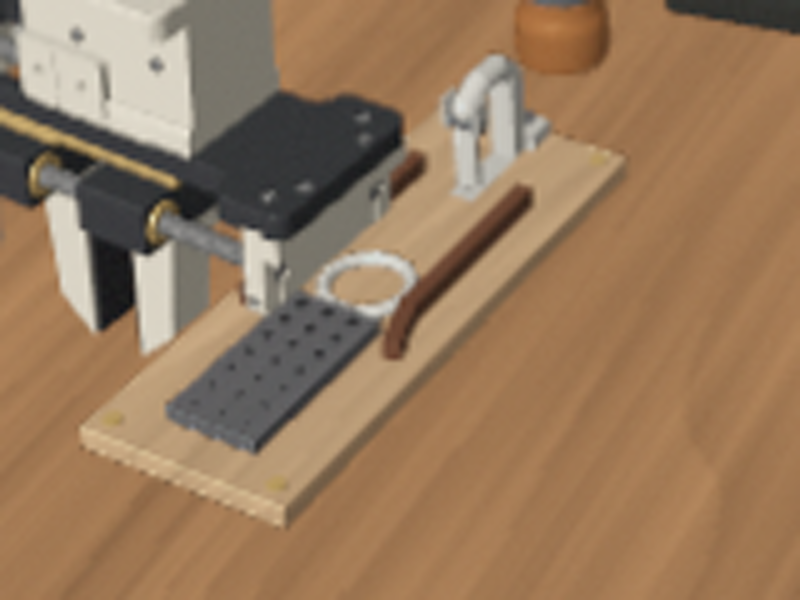

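The plate lies flat on the board: tail at (210,425), ring at (367,284), within a pixel of prediction. I'll go down behind the tail with closed fingers.

```bash
python3 -m jog '[0,-0.03,-0.17,0,0, 0,0,0,0.5,0, 0,0,0,0.7,0, 0,0,0,0.3,0, 0,0,0,0,0]'; python3 -c "
from h import *
go(.6474,.0967,.0405,84.8);tilt()"
```

```text
clock: 14.73
position: [0.6449, 0.0918, 0.0516]
ee_rot: [2.315, 2.09, 0.098]
force: [-0.4, -1.4, 0.4]
width: 0.004
t 14.7 pos [0.6449 0.0918 0.0516] head 84.2 F [-0.4 -1.4  0.4] w 0.3
shift [0.12 0.03 0.28] turn -0.1
tool x,y slope deg (down +) [-1.87 -3.32]
```

```bash
python3 -m jog '[0,0.12,0.03,0.1,-0.1, 0,0,0,0.12,0, 0,0,0,0.05,0, 0,0,0,0,0]'; python3 -c "
from h import *
go(.6474,.0967,.0405,84.8);tilt()"
```

```text
clock: 15.07
position: [0.6475, 0.0955, 0.0418]
ee_rot: [2.304, 2.1, 0.098]
force: [0.4, 0.5, 0.4]
width: 0.004
t 15.1 pos [0.6475 0.0955 0.0418] head 84.7 F [0.4 0.5 0.4] w 0.4
shift [ 0.03 -0.01  0.03] turn -0.01
tool x,y slope deg (down +) [-1.8  -3.36]
```

```bash
python3 -m jog '[0,0,0,0.04,0, 0,-0.2,0,-0.005,0, 0,-0.2,0,-0.005,0, 0,-0.2,0,-0.005,0, 0,-0.2,0,-0.005,0, 0,-0.2,0,-0.005,0, 0,-0.2,0,-0.005,0, 0,-0.2,0,-0.005,0, 0,0,0,0,0]'; python3 -c "
from h import *
a=np.radians(-95.2);d=np.array([np.cos(a),np.sin(a)]);n=np.array([-d[1],d[0]]);c0=np.array([.6352,-.0427])
p=observe()['position'][:2]-c0;print('dock',p@d,p@n)
w=c0+d*-.0345
go(*w,.0405,84.8);tilt()"
```

```text
clock: 15.82
position: [0.6428, 0.0334, 0.042]
ee_rot: [2.304, 2.098, 0.102]
force: [0.2, -0.6, -0.3]
width: 0.005
dock -0.07645546328157435 0.000671445642188004
t 15.8 pos [0.6428 0.0334 0.042 ] head 84.7 F [ 0.2 -0.6 -0.3] w 0.5
shift [-1.05 -0.02  0.  ] turn -0.01
tool x,y slope deg (down +) [-1.86 -3.53]
```

```bash
python3 -m jog '[0,0,-0.02,0.04,0, 0,-0.15,0,0.005,0, 0,-0.15,0,0,0, 0,-0.15,0,0,0, 0,-0.15,0,0,0, 0,-0.15,0,0,0, 0,0,0,0,0]'; python3 -c "
from h import *
a=np.radians(-95.2);d=np.array([np.cos(a),np.sin(a)]);n=np.array([-d[1],d[0]]);c0=np.array([.6352,-.0427])
p=observe()['position'][:2]-c0;print('dock',p@d,p@n)
w=c0+d*-.0345
go(*w,.0405,84.8);tilt()
crop('side',220,160,120,90,6.6,'pics/c8.png')"
```

```text
clock: 16.4
position: [0.6413, 0.0084, 0.0404]
ee_rot: [2.3, 2.108, 0.115]
force: [-0.9, -0.4, -0.9]
width: 0.004
dock -0.05143966294823118 0.0014141603358563397
t 16.4 pos [0.6413 0.0084 0.0404] head 85.1 F [-0.9 -0.4 -0.9] w 0.4
shift [-0.42 -0.04 -0.02] turn 0.05
tool x,y slope deg (down +) [-2.37 -3.68]
```

View pics/c8.png

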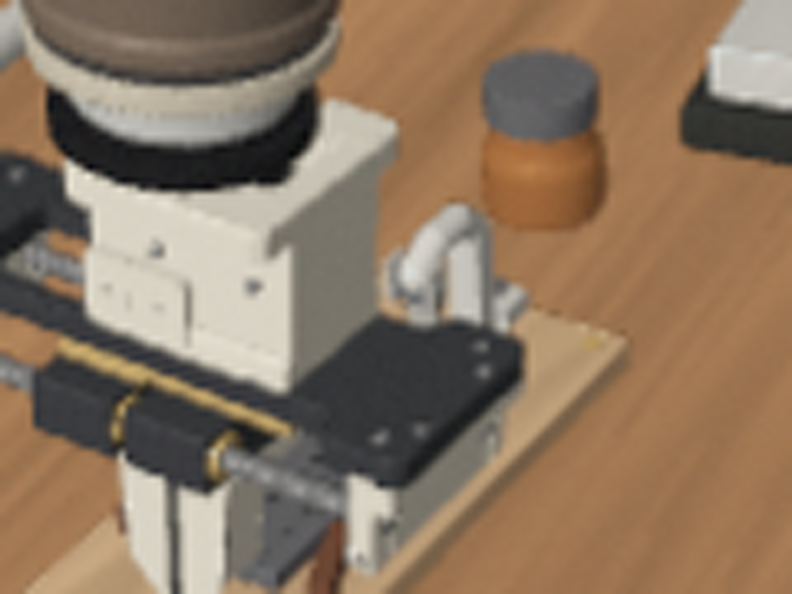

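The gripper is behind the plate's tail at (270,540), the hook is clear at (450,260), and the plate is going in. I'll push the last ~17 mm.

```bash
python3 -m jog '[0,-0.12,-0.02,0,0, 0,-0.12,0,0,0, 0,-0.12,0,0,0, 0,-0.12,0,0,0, 0,0,0,0,0]'; python3 -c "
from h import *
a=np.radians(-95.2);d=np.array([np.cos(a),np.sin(a)]);n=np.array([-d[1],d[0]]);c0=np.array([.6352,-.0427])
p=observe()['position'][:2]-c0;print('dock',p@d,p@n)
w=c0+d*-.0345
go(*w,.0405,84.8);tilt()"
```

```text
clock: 16.87
position: [0.6402, -0.0008, 0.0403]
ee_rot: [2.295, 2.124, 0.129]
force: [-1.1, -0.1, -0.1]
width: 0.006
dock -0.04214449025780803 0.0011655788553376354
t 16.9 pos [ 0.6402 -0.0008  0.0403] head 85.7 F [-1.1 -0.1 -0.1] w 0.6
shift [-0.19 -0.03 -0.02] turn 0.14
tool x,y slope deg (down +) [-3.02 -3.7 ]
```

```bash
python3 -m jog '[0,-0.12,-0.02,0,0.1, 0,-0.12,0,0,0, 0,-0.12,0,0,0, 0,-0.1,0,0,0]'; python3 -c "
from h import *
a=np.radians(-95.2);d=np.array([np.cos(a),np.sin(a)]);n=np.array([-d[1],d[0]]);c0=np.array([.6352,-.0427])
p=observe()['position'][:2]-c0;print('dock',p@d,p@n)
w=c0+d*-.0345
go(*w,.0405,84.8);tilt()
crop('side',220,160,120,90,6.6,'pics/c9.png')
crop('top',300,140,100,75,8,'pics/c10.png')"
```

```text
clock: 17.2
position: [0.6385, -0.0116, 0.0396]
ee_rot: [2.306, 2.123, 0.14]
force: [1.2, 17.8, 7.4]
width: 0.002
dock -0.031277675031082905 0.0004374502791517107
t 17.2 pos [ 0.6385 -0.0116  0.0396] head 85.4 F [ 1.2 17.8  7.4] w 0.1
shift [ 0.08 -0.01 -0.02] turn 0.1
tool x,y slope deg (down +) [-3.62 -3.62]
```

View pics/c10.png

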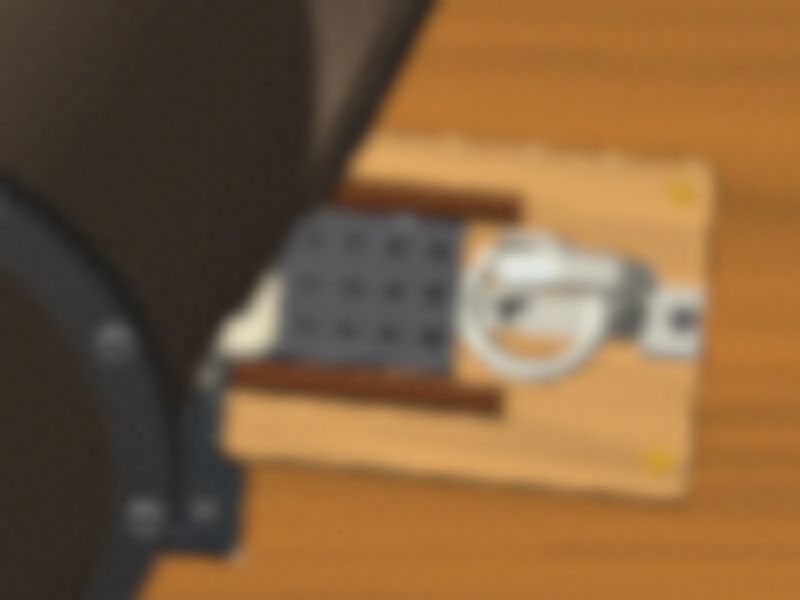

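The ring at (535,305) surrounds the hook, and the 17.8 N reaction shows it is against the stop. I'll back off, lift clear and inspect.

```bash
python3 -m jog '[0,0.12,0,0,0, 0,0.12,0,-0.1,0, 0,0,0,-0.5,0, 0,0,0,-0.8,0, 0,0,0,-0.8,0, 0,0,0,-0.8,0, 0,0.5,-0.8,0,0, 0,0.5,-0.8,0,0, 0,0.5,-0.8,0,0, 0,0.5,-0.8,0,0, 0,0.5,-0.8,0,0, 0,0.5,-0.8,0,0, 0,0,0,0,0]'; python3 -c "
from h import *
go(.6,0,.2);tilt()
a=get_image('side')[:,:,::-1];b=get_image('top')[:,:,::-1]
cv2.imwrite('pics/topf.png',b);cv2.imwrite('pics/sidef.png',a)
A=cv2.resize(a[190:265,230:330],(800,600),interpolation=cv2.INTER_CUBIC)
cv2.imwrite('pics/c11.png',A)"
```

```text
clock: 18.38
position: [0.4427, 0.1149, 0.158]
ee_rot: [2.321, 2.091, 0.121]
force: [-0.9, -0.4, -1.1]
width: 0.005
t 18.4 pos [0.4427 0.1149 0.158 ] head 84.1 F [-0.9 -0.4 -1.1] w 0.5
shift [-2.4   4.27 -0.9 ] turn None
tool x,y slope deg (down +) [-2.7  -3.62]
```

View pics/c11.png

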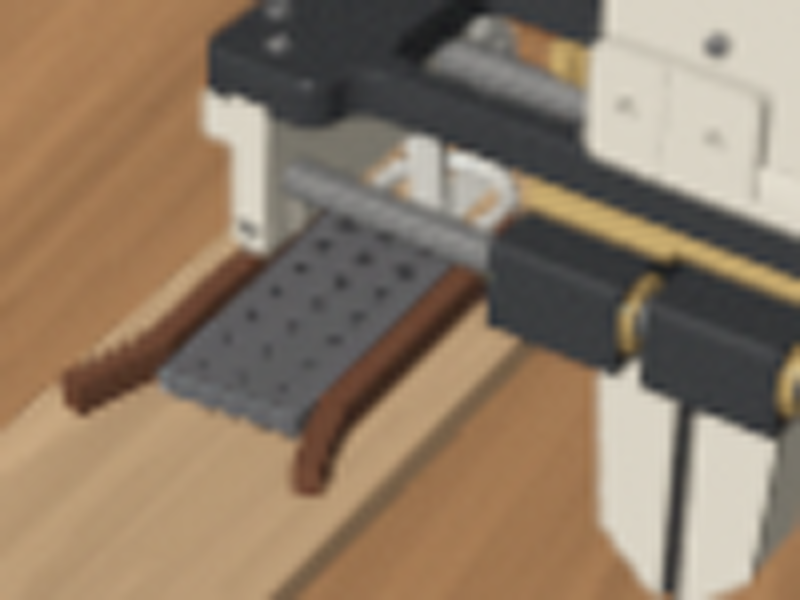

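View pics/topf.png

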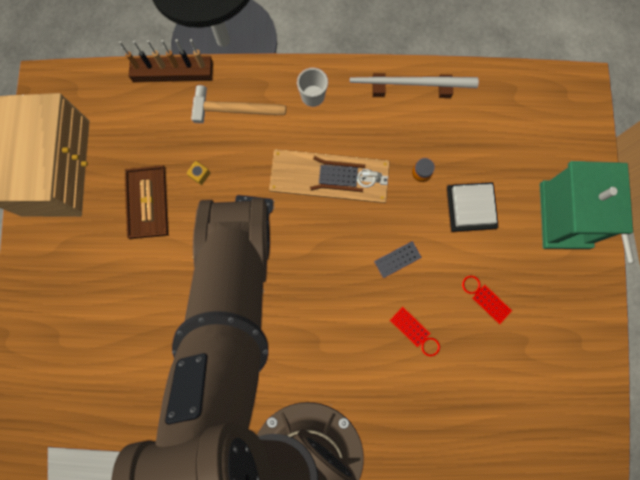

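The clamp lies in the tray at (146,200), the drawplate is in the lane at (342,177), and the jar, brass cube and plain plate are unmoved. The gripper hides part of the hook, so I'll move it aside and check tail and gate numerically.

```bash
python3 -m jog '[0,0.9,0,-0.3,0, 0,0.9,0,-0.3,0, 0,0.9,0,0,0, 0,0,0,0,0]'; python3 - <<'E'
from h import *
a=np.radians(-95.2);d=np.array([np.cos(a),np.sin(a)]);n=np.array([-d[1],d[0]]);c0=np.array([.6352,-.0427])
dk=lambda W:np.c_[(W[:,:2]-c0)@d,(W[:,:2]-c0)@n].round(4)
q=lambda x,y,z:[*(c0+d*x/1e3+n*y/1e3),z/1e3]
f=lambda p:np.array(p)/8+[230,190]
print("tail corners dock",dk(world("side",f([(160,378),(295,432)]),.020)))
im=get_image("side")[:,:,::-1]; cv2.imwrite("pics/side2.png",im)
i0=cv2.imread("pics/side0.png")
for nm,ang in(("shut",0),("open",.5)):
    P=[q(77.5+l*np.sin(ang),0,48-l*np.cos(ang)) for l in(10,20,26,30,33)]
    px=pix("side",P).round().astype(int)
    print(nm,px.tolist(),"before",[int(i0[y,x].mean()) for x,y in px],"now",[int(im[y,x].mean()) for x,y in px])
x0,y0=275,188
for k in(i0,im): print(k[y0:y0+36:1,x0:x0+26].mean(2).astype(int)[::2])
t0=cv2.imread("pics/top0.png");t=get_image("top")[:,:,::-1]; 
D=cv2.absdiff(t0,t).max(2)>45
nn,_,S,_=cv2.connectedComponentsWithStats(D.astype(np.uint8));print([s.tolist() for s in S[1:] if s[4]>15])
E
```

```text
clock: 18.82
position: [0.4639, 0.2141, 0.1907]
ee_rot: [2.335, 2.061, 0.13]
force: [0.4, 1.0, -0.6]
width: 0.002
tail corners dock [[-0.026   0.0205]
 [-0.0283 -0.0236]]
shut [[284, 208], [284, 212], [284, 214], [284, 216], [284, 217]] before [180, 181, 181, 184, 172] now [209, 209, 209, 209, 209]
open [[285, 207], [286, 209], [287, 210], [288, 211], [288, 212]] before [139, 138, 147, 177, 179] now [209, 209, 209, 209, 209]
[[114 112 110 108 110 112 115 117 117 120 121 124 124 121 120 118 118 113
   98  98 102 103 105 106 106 107]
 [110 108 109 111 115 117 117 117 120 124 122 122 117 106 114 111 116 111
   99  96 101 102 104 105 105 104]
 [109 113 115 117 116 117 121 123 124 122 126 150 175 180 178 160 116 111
  106  93  98 103 103 103 102 102]
 [114 117 118 116 120 123 125 122 137 176 191 181 174 166 149 127 107 109
  110 112 111 109 106  98  99  97]
 [118 117 119 122 124 123 122 149 197 206 201 189 161 125 135 155 144 140
  108 111 115 116 115 116 118 119]
 [119 122 123 129 148 143 149 197 205 201 187 158 141 186 191 190 183 144
  108 111 116 116 119 120 120 120]
 [123 123 133 152
[... 2893 characters left out ...]
 209 209 207 207 207 208 209 209]
 [199 184 174 189 209 209 209 209 209 209 209 209 209 209 209 208 197 160
  154 182 210 209 210 210 210 209]
 [207 187 131 170 209 209 209 209 209 209 209 209 209 209 209 202 162 112
  129 128 189 209 210 209 209 209]
 [206 185 128 171 210 209 209 209 209 209 209 209 210 209 209 209 204 191
  188 204 209 209 209 209 209 209]]
[[319, 165, 55, 23, 812], [288, 168, 10, 21, 61], [99, 177, 193, 289, 22864], [140, 179, 10, 12, 96], [164, 194, 3, 12, 17], [286, 234, 56, 41, 930], [0, 381, 27, 47, 965], [0, 427, 95, 53, 2480], [289, 431, 13, 6, 41], [281, 436, 31, 22, 211], [332, 442, 8, 11, 33], [295, 457, 15, 10, 51], [98, 463, 75, 17, 981], [349, 466, 6, 10, 32]]
```

```bash
python3 -m jog '[0,-0.85,-0.15,0,0, 0,-0.85,-0.15,0,0, 0,-0.85,-0.15,0,0, 0,-0.85,-0.15,0,0, 0,-0.85,-0.15,0,0, 0,-0.85,-0.1,0,0, 0,-0.85,-0.1,0,0, 0,-0.85,-0.1,0,0, 0,-0.85,0,0,0, 0,-0.85,0,0,0, 0,0,0,0,0]'; python3 - <<'E'
from h import *
print(observe()["position"])
im=get_image("side")[:,:,::-1]; cv2.imwrite("pics/side3.png",im)
i0=cv2.imread("pics/side0.png")
x0,y0=270,188
for k in(i0,im): print(k[y0:y0+38,x0:x0+34].mean(2).astype(int)[::2]//10)
a=np.radians(-95.2);d=np.array([np.cos(a),np.sin(a)]);n=np.array([-d[1],d[0]]);c0=np.array([.6352,-.0427])
q=lambda x,y,z:[*(c0+d*x/1e3+n*y/1e3),z/1e3]
for ang in(0,.25,.5): print(ang,pix("side",[q(75+l*np.sin(ang),0,48-l*np.cos(ang)) for l in(0,15,34)]).round(1).tolist())
print("ring front home",pix("side",[q(107,0,15),q(104,0,15),q(101,0,15)]).round(1).tolist())
D=cv2.absdiff(i0,im).max(2)>45
nn,_,S,_=cv2.connectedComponentsWithStats(D.astype(np.uint8));print([s.tolist() for s in S[1:] if s[4]>15])
E
```

```text
clock: 19.83
position: [0.3692, -0.1571, 0.1717]
ee_rot: [2.362, 2.012, 0.124]
force: [0.1, 1.3, 0.5]
width: 0.004
[ 0.36916344 -0.1571201   0.1717224 ]
[[11 11 11 11 11 11 11 11 10 11 11 11 11 11 12 12 12 12 12 12 11 11 11  9
   9 10 10 10 10 10 10 10 10 10]
 [11 11 11 11 11 11 10 10 11 11 11 11 11 12 12 12 12 11 10 11 11 11 11  9
   9 10 10 10 10 10 10 10 10  9]
 [11 11 11 11 10 10 11 11 11 11 11 12 12 12 12 12 15 17 18 17 16 11 11 10
   9  9 10 10 10 10 10 10  9  9]
 [11 11 10 10 11 11 11 11 11 12 12 12 12 13 17 19 18 17 16 14 12 10 10 11
  11 11 10 10  9  9  9  9  9  9]
 [11 11 11 11 11 11 11 11 12 12 12 12 14 19 20 20 18 16 12 13 15 14 14 10
  11 11 11 11 11 11 11 12 12 11]
 [11 11 11 11 11 11 12 12 12 14 14 14 19 20 20 18 15 14 18 19 19 18 14 10
  11 11 11 11 12 12 12 11 11 11]
 [11 11 11 11 12 12 12 13 15 13 15 20 20 19 18 16 14 13 17 19 19 18 15 10
  11 11 11 12 12 12 11 11 11 11]
 [11 11 12 12 12 12 12 14 16 13 15 19 20 19 17 13 10 13 17 19 19 18 16 10
  10 10 10 11 12 11 11 12 12 12]
 [12 12 12 12 13 14 14 15 16 14 10 11 13 12 14 14  9 12 17 19 19 18 16 10
  10 11 14 17 16 
[... 2959 characters left out ...]
 7  7  7  7  5  4  4
   6 10 14 14 14 14 14 15 15 15]
 [ 9  8  7  8  9  9  8  9  9  8  5  7  9  9  8  6  7  7  7  6  4  4  6 10
  14 14 14 14 15 15 15 15 14 10]]
0 [[283.0, 205.2], [283.3, 210.8], [283.8, 217.7]]
0.25 [[283.0, 205.2], [284.2, 209.8], [285.7, 215.5]]
0.5 [[283.0, 205.2], [285.0, 208.5], [287.5, 212.6]]
ring front home [[291.1, 210.3], [290.4, 210.9], [289.8, 211.6]]
[[403, 0, 29, 73, 817], [362, 0, 125, 186, 6953], [566, 7, 74, 245, 5051], [611, 161, 3, 11, 19], [604, 182, 5, 13, 17], [546, 189, 94, 291, 13600], [250, 210, 43, 35, 542], [216, 241, 12, 6, 26], [213, 247, 11, 4, 32], [324, 249, 28, 46, 839], [255, 253, 5, 12, 34], [601, 288, 4, 9, 18], [127, 390, 66, 38, 1296]]
```

```bash
python3 -c "
from cell import *
print(sign_off(), observe()['clock'])"
```

```text
the job is handed in; nothing more can be done
the job is handed in; nothing more can be done
```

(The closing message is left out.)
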